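# Lift the paperweight tray out of the display case and hold it level

### The job

I want to wipe out the little clear display case: swing its door wide open by the steel handle, to a right angle or so, and leave it open. Then take the wooden tray inside by its orange bar and lift it out, with the green paperweight still on it, until the whole tray is clear above the case. Keep it level all the way and finish while still holding it up there, level and still; leave the other things on the cabinet top where they are.

Things in the scene. Friction and masses are not known exactly. Their poses are not given: they have to be found in the camera images.
- case: Clear plastic display case, white floor, fixed. 135 mm deep (its x), 170 mm wide (its y); walls 5 mm thick, 125 mm high (roof panel on top: 130 mm); floor 10 mm thick; inside 160 mm wide, 130 mm deep. Origin: centre of its underside, on the cabinet top. x points from door to back, y to the hinge side, z up.
- door (a joint): Door angle, rad: 0 shut, 1.75 at the stop; may start ajar. Clear front panel (170 mm wide) and whole roof panel in one piece, on a vertical hinge at the front corner on the case's +y side; opens to the front, clockwise from above. Light; stays where left. Shut, the roof covers the tray; from about 1.5 rad nothing is above the tray: the roof, 130 mm up, is out in front of the case.
- door_hinge (a point): A point on the door's vertical hinge axis, 105 mm above the cabinet top. Its frame turns with the door: x points square to the front panel, from its outside to its inside; -y points along the front panel to its free edge.
- door_handle (a point): Grip point on the door handle, 105 mm above the cabinet top: an upright round steel bar 10 mm thick, from 45 to 125 mm above the cabinet top, upper end free, with two thin stays to the panel at 58 and 80 mm. In the hinge's frame it is 40 mm to -x and 150 mm to -y. 30 mm of room between bar and panel.
- tray: Wooden carrying tray, 85 mm (its x) by 130 mm (its y), standing on the case's floor, 0.25 to 0.35 kg. Origin: centre of its underside; z up. Floor 6 mm thick, rim 18 mm above the underside. Two posts at its y ends carry a straight orange bar along y.
- tray_bar (a point): Middle of the tray's orange bar: 92 mm above the tray's underside. The bar lies along the tray's y, 10 mm thick (x), 16 mm high (z), 130 mm long (118 mm free between the posts); flat sides. Axes as the tray's.
- paperweight: Green glass dome, 50 mm across, 32 mm high, 0.11 to 0.17 kg, standing loose on the tray's floor under the bar, up to 28 mm off the tray's middle along y (so tray and load may balance up to about 10 mm off the bar's middle, to the paperweight's side). Origin: centre of its underside.
- vase: Bystander: blue ceramic vase, 96 mm across, 185 mm high. Origin: centre of its underside.
- key_stand: Bystander: steel key stand, round foot 110 mm across, 212 mm high, cross bar 120 mm long along its y at 200 mm with short hooks and keys towards its -x. Origin: centre of its underside.
- shoehorn: Bystander: grey shoehorn lying flat, about 235 mm long (its x), 36 mm wide, up to 22 mm high at its rubber tip. Origin: about mid-length, at the underside.
- polish_tin: Bystander: red round tin, 70 mm across, 22 mm high. Origin: centre of its underside.
- shoe_brush: Bystander: shoe brush, 150 mm (its x) by 50 mm, 40 mm high. Origin: centre of its underside.
- drawer_unit: Bystander, fixed: white plastic unit with two drawers, 200 mm deep (x), 240 mm wide (y), 170 mm high, drawer handles 35 mm out on its -x face. Origin: centre of its underside.

How it is judged:
By the outcome, as a careful person would: the job done as asked, in the order asked, and still so for the second after the job is handed in, while the arm keeps its last pose, push and grip.
It also fails if it takes over 56 s, if anything falls off the work surface, if the arm or the gripper's body presses on something with over 40 N, if the wrist force passes 120 N, or if a joint passes its speed limit or range.

### The arm

A 6-joint arm with a two-finger parallel gripper is mounted at the origin on the work surface. World frame = base frame: x ahead of the robot, y to its left, z up, the work surface at z = 0. Lengths are in m, angles in rad, forces in N, time in s.
With the tool pointing down it reaches from about 0.3 to 0.875 m from the base axis. Payload 6.4 kg.
Tool frame: the origin (TCP) lies between the finger pads; the fingertips stand ctrl.tip_extent ahead of it and the grasp point (between the pads) is the TCP (ctrl.tip_extent is the distance from the TCP to the fingertips, in m); z points along the fingers, y is the line along which they close (so a half turn about z gives the same grasp; the last joint's range is limited). The gripper opens to 85 mm and grips with 20 to 120 N. Pads are 22 mm wide; open, the fingers measure 114 mm over their backs; the gripper's body (76 mm by 85 mm) begins 54 mm behind the grasp point. The pads swing forward as they close: fully open they stand 13 mm farther back than shut.
Start: joints at [1.103, 0.181, 1.607, -0, 1.354, -0.206], TCP at [0.149, 0.555, 0.23] pointing down, gripper open.
Joint ranges: [-2.99, 2.99], [-0.89, 2.07], [0.3, 2.58], [-1.14, 4.28], [0, 2.63], [-3.12, 3.12]. Speed limits (rad/s): [2.57, 2.57, 3.01, 3.14, 3.14, 3.14].

### API

Orientations are given as a unit quaternion [w, x, y, z].
In Python, from bench import ctrl gives the robot as it stands.
- The arm moves only by the tool send_rows, never from a script. Its arguments are lists of equal length, an entry for each row: "dr": the turn, a rotation vector about the tool's x, y, z in units of 6 degrees (1.0 is 6 degrees), a list of three; "xyz": the shift along the tool's x, y, z in cm, a list of three; "jaw": the opening in per cent of the stroke, from 0 (shut) to 100 (fully open). In form: {"dr": [[wx, wy, wz], ...], "xyz": [[dx, dy, dz], ...], "jaw": [jaw, ...]}. A call has exactly 8 rows; each row is the pose to reach, as a shift and turn from the pose commanded when the call began, along the tool's axes at that moment; what a row does not reach only later rows make up. A row lasts 1/8 s, in which the tool goes at most 62.5 mm and 10.7 degrees, less where a joint would pass 70% of its speed; a pose out of reach is approached as far as the arm can. A call with a gripper value outside its range is refused whole. The fingers move at their own pace and stop on an object; the grip force is fixed at half the most. Time passes only in rows, so rows that repeat a pose let the fingers close, or fill a call up. It gives the time, the measured TCP pose, the force, the opening and the grip force at its end, in the units of the state.
- ctrl.get_obs(): the state, without advancing time (a new reading comes with each control period).
- ctrl.camera(name): name is "scene" or "top" or "wrist"; returns the picture (480x640x3 uint8, red, green, blue); there is no depth.
- ctrl.calibration(name): a dict with "camera_matrix" (3x3 intrinsics, pixels), "world_from_camera" (4x4, takes a point from camera to world coordinates). Camera axes: x right, y up, looking along -z (the intrinsics and any distortion apply to the point x, -y, -z); pixel columns grow to the right and rows downward; lengths in m; the calibration is good to about 2 mm. A picture is of the moment at which its call begins: read the wrist's pose just before it. calibration takes no time and is no camera call; for the wrist camera it gives the pose at the moment of the call.
- ctrl.hand_in(): hands the job in; it is judged then, once.
The state is a dict: "time_s": time; "q": joint angles; "dq": joint speeds; "joint_efforts": joint torques, N m; "eef_pos": TCP position; "eef_rot": TCP orientation; "wrist_force": force on the tool from outside, world axes, zero at the start; "torque": the same for the moment, N m; "opening": opening from 0.0 (shut) to 1.0 (fully open); "grasp_force": force on a finger pad.
Only numpy, scipy, OpenCV 4.12 (cv2) and the standard library are available. Lean on these libraries where they do the work, as an engineer would, in place of code of your own. Each camera call takes 0.05 s, during which the arm holds its last target. There are 200 camera calls.

## Working session

There is one attempt and no reset: what is moved stays moved. The work goes in short steps, Python scripts to look and compute and a tool call to move; the robot and the scene stay as the last step left them, time stands still between calls to the robot, and variables do not carry over. Pictures are saved under pics/ and viewed, at most 10 in all, crops included, and the job is handed in when it is done.

Besides the shell and the picture viewer there is one more tool, called by a JSON object that holds its "fn" and its "kwargs". send_rows: Moves the arm, as the interface text tells. Its arguments: {"type":"object","properties":{"dr":{"type":"array","items":{"type":"array","items":{"type":"number"}}},"xyz":{"type":"array","items":{"type":"array","items":{"type":"number"}}},"jaw":{"type":"array","items":{"type":"number"}}},"required":["dr","xyz","jaw"]}

```bash
mkdir -p pics
python3 - <<'E'
from bench import ctrl
import cv2,numpy as np
np.set_printoptions(precision=4,suppress=True)
o=ctrl.get_obs();print(o['time_s'],o['eef_pos'],o['eef_rot'],o['opening'],ctrl.tip_extent)
for n in ["scene","top"]:
    cv2.imwrite(f"pics/{n}0.png",ctrl.camera(n)[:,:,::-1]);c=ctrl.calibration(n);print(n,c)
E
```

```text
0.0 [0.1486 0.5549 0.2292] [-0.0003  0.1305  0.9914 -0.0008] 1.0012670652756825 0.019
scene {'camera_matrix': array([[496.5382,   0.    , 318.9996],
       [  0.    , 496.5382, 243.0256],
       [  0.    ,   0.    ,   1.    ]]), 'world_from_camera': array([[ 0.8338, -0.4936,  0.2472,  0.8094],
       [ 0.552 ,  0.7509, -0.3626, -0.4908],
       [-0.0067,  0.4388,  0.8986,  1.1783],
       [ 0.    ,  0.    ,  0.    ,  1.    ]])}
top {'camera_matrix': array([[600.8151,   0.    , 321.0906],
       [  0.    , 600.8151, 236.9519],
       [  0.    ,   0.    ,   1.    ]]), 'world_from_camera': array([[-0.0172,  0.9854, -0.1692,  0.2762],
       [-0.9998, -0.0148,  0.0149, -0.0531],
       [ 0.0122,  0.1694,  0.9855,  1.4997],
       [ 0.    ,  0.    ,  0.    ,  1.    ]])}
```

View pics/scene0.png

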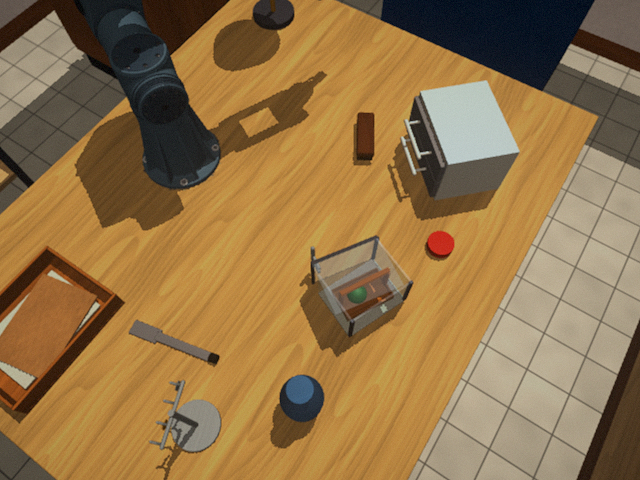

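View pics/top0.png

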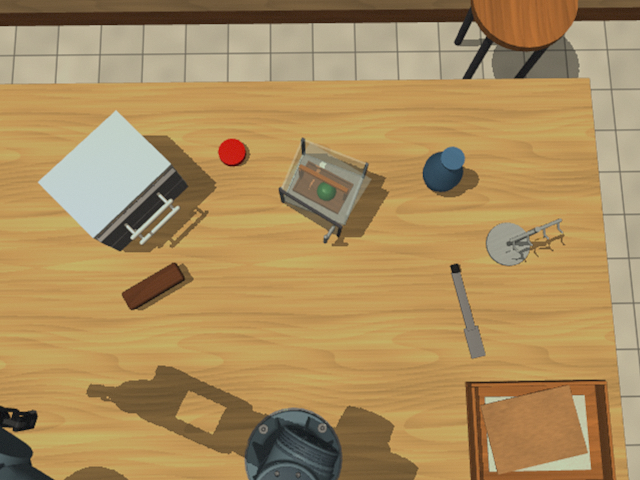

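The case is at top px (325,185), with the handle near (333,234). The tin is to its left and the vase to its right. I'll enlarge both views.

Run:
```python
import cv2,numpy as np
a=cv2.imread('pics/top0.png')[130:250,265:385];b=cv2.imread('pics/scene0.png')[225:345,300:420]
f=lambda i:cv2.resize(i,None,fx=5,fy=5,interpolation=cv2.INTER_CUBIC)
cv2.imwrite('pics/cropa.png',f(a));cv2.imwrite('pics/cropb.png',f(b))
```

```text
(no output)
```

View pics/cropa.png

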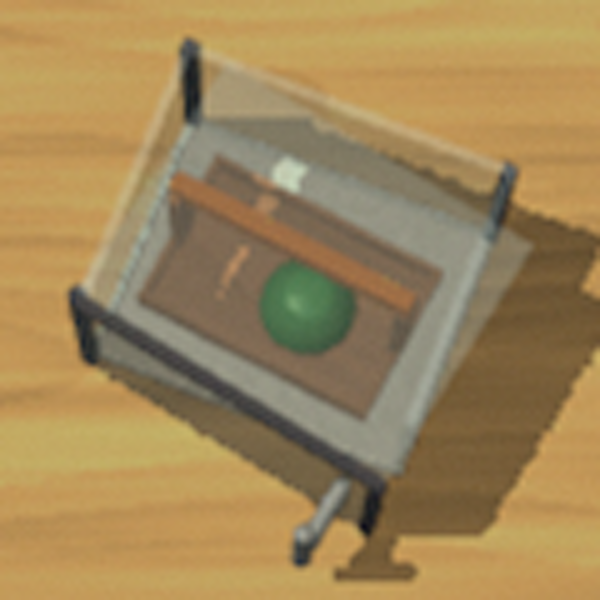

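View pics/cropb.png

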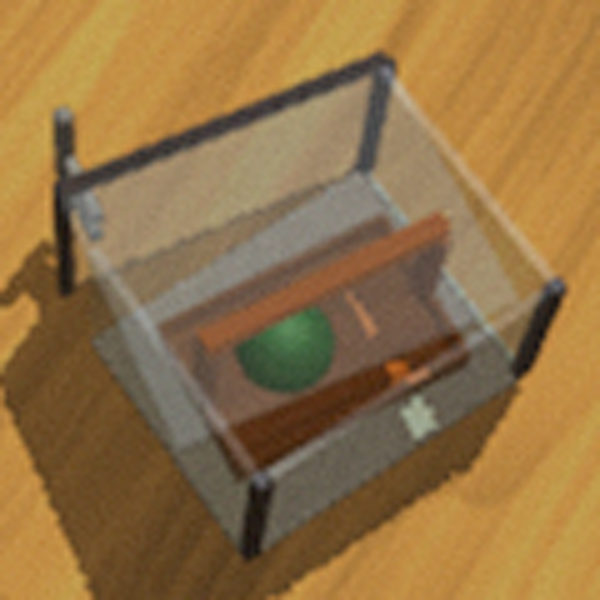

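The door (dark frame) looks about 11° ajar: hinge at crop (78,292), handle top at (300,535), bar from (170,188) to (412,298), dome at (308,305). I'll fit poses from both views.

```bash
cat > h.py <<'E'
from bench import ctrl
import cv2,numpy as np
from scipy.optimize import least_squares
from scipy.spatial.transform import Rotation as R
np.set_printoptions(precision=4,suppress=True)
def proj(c,P):
    T=np.linalg.inv(c["world_from_camera"]);p=np.atleast_2d(P)@T[:3,:3].T+T[:3,3]
    p=p*[1,-1,-1];u=p@c["camera_matrix"].T;return u[:,:2]/u[:,2:]
def tf(x,y,a,p):
    c,s=np.cos(a),np.sin(a);return np.array([x+c*p[0]-s*p[1],y+s*p[0]+c*p[1],p[2]])
def local(P):  # world point -> tool axes cm from current measured pose
    o=ctrl.get_obs();q=o['eef_rot'];r=R.from_quat([q[1],q[2],q[3],q[0]]);return r.inv().apply(np.array(P)-o['eef_pos'])*100
E
python3 - <<'E'
from h import *
ct,cs=ctrl.calibration('top'),ctrl.calibration('scene')
T=np.array([[190,45],[512,170],[78,292],[378,485],[300,535],[170,188],[412,298],[308,305]])/5+[265,130]
S=np.array([[555,288],[262,482],[385,65],[65,185],[65,115],[445,218],[203,335],[285,345]])/5+[300,225]
def pts(p):
    x,y,a,d,tx,ty,ta,px,py=p
    c=lambda q:tf(x,y,a,q)
    h=c([-.0675,.085,0]);D=lambda q:tf(h[0],h[1],a-d,q)
    t=lambda q:tf(tx,ty,ta,q)
    return np.array([c([.0675,.085,.127]),c([.0675,-.085,.127]),c([-.0675,.085,.127]),D([0,-.17,.127]),D([-.04,-.15,.125]),t([0,.065,.11]),t([0,-.065,.11]),[px,py,.03]])
def f(p):
    P=pts(p);return np.r_[(proj(ct,P)-T).ravel(),(proj(cs,P)-S).ravel()]
s=least_squares(f,[.55,-.05,-.35,.2,.55,-.05,-.35,.55,-.05],loss='soft_l1')
print(s.x);print(f(s.x).reshape(2,-1,2));print(pts(s.x))
E
```

```text
[ 0.6566 -0.0836 -0.4081  0.1735  0.6569 -0.0811 -0.4875  0.6469 -0.0916]
[[[-1.0222 -1.0963]
  [ 0.7682  0.3443]
  [-0.8146  0.2993]
  [ 0.5223 -0.1168]
  [-0.3437 -0.2199]
  [-0.1875 -1.3273]
  [-0.0395  0.7421]
  [ 0.1614 -0.4881]]

 [[ 1.7409 -0.3423]
  [-1.3653  0.6786]
  [ 0.5839 -0.2564]
  [-1.638   1.8408]
  [-0.3677 -1.2235]
  [-0.1366 -0.8276]
  [-0.1376  0.9799]
  [-0.2647 -0.404 ]]]
[[ 0.7523 -0.0324  0.127 ]
 [ 0.6848 -0.1884  0.127 ]
 [ 0.6284  0.0212  0.127 ]
 [ 0.535  -0.1209  0.127 ]
 [ 0.5125 -0.0822  0.125 ]
 [ 0.6873 -0.0237  0.11  ]
 [ 0.6264 -0.1386  0.11  ]
 [ 0.6469 -0.0916  0.03  ]]
```

{"fn": "send_rows", "kwargs": {"dr": [[0,0,0.4],[0,0,0.8],[0,0,1.2],[0,0,1.6],[0,0,2],[0,0,2.4],[0,0,2.7],[0,0,3]], "xyz": [[-3,-3,0],[-7,-7,0],[-11,-11,0],[-15,-15,0],[-19,-19,0],[-23,-23,0],[-27,-27,0],[-31,-31,0]], "jaw": [100,100,100,100,100,100,100,100]}}

```text
time_s: 1.1
eef_pos: [0.3684, 0.1741, 0.23]
eef_rot: [0.0, 0.284, 0.959, 0.0]
wrist_force: [1.1, 0.1, 0.1]
opening: 0.999
grasp_force: 0.0
```

```bash
python3 -c "
from h import *
o=ctrl.get_obs();print(o['eef_pos'],o['eef_rot'],o['q'],local([.5125,-.0822,.20]))"
```

```text
[0.3684 0.1741 0.23  ] [0.0001 0.2845 0.9587 0.0001] [ 0.148  -0.2194  2.0004  0.0001  1.3603 -0.8459] [-26.0518 -13.6238   3.004 ]
```

{"fn": "send_rows", "kwargs": {"dr": [[0,0,0],[0,0,0],[0,0,0],[0,0,0],[0,0,0],[0,0,0],[0,0,0],[0,0,0]], "xyz": [[-5,-2.5,0.5],[-10,-5,1],[-15,-7.8,1.5],[-19,-10,2],[-22,-11.5,2.5],[-24.5,-12.8,3],[-26,-13.6,3],[-26,-13.6,3]], "jaw": [100,100,100,100,100,80,70,60]}}

```text
time_s: 2.1
eef_pos: [0.5121, -0.0804, 0.2]
eef_rot: [-0.0, 0.285, 0.959, 0.0]
wrist_force: [0.4, -0.1, -0.3]
opening: 0.6
grasp_force: 0.0
```

Run:
```python
from h import *
c=ctrl.calibration('wrist');cv2.imwrite('pics/w1.png',ctrl.camera('wrist')[:,:,::-1])
np.save('c1.npy',c,allow_pickle=True)
o=ctrl.get_obs();print(o['eef_pos'],o['eef_rot'],o['q'],o['opening'])
print(proj(c,[[.5125,-.0822,.125],[.535,-.1209,.127],[.6284,.0212,.127],[.6873,-.0237,.11],[.6264,-.1386,.11]]))
print(c['world_from_camera'])
```

```text
[ 0.5118 -0.0796  0.2   ] [-0.0004  0.2842  0.9588  0.0002] [-0.384   0.0833  1.7795  0.0003  1.2796 -1.3785] 0.6008776309550052
[[317.279  256.7785]
 [289.6603 309.6234]
 [523.5409 310.5036]
 [489.5055 379.3105]
 [335.3542 390.7794]]
[[ 0.5455 -0.8004 -0.2486  0.4486]
 [ 0.8381  0.5212  0.1612 -0.0379]
 [ 0.0005 -0.2962  0.9551  0.3447]
 [ 0.      0.      0.      1.    ]]
```

View pics/w1.png

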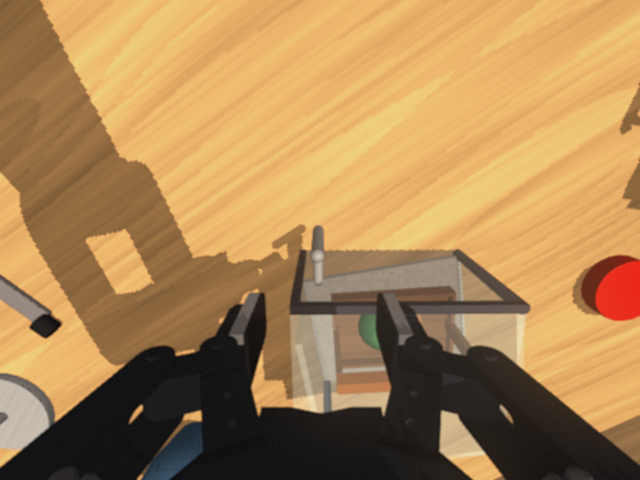

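The wrist view shows the handle's top at (317,258), matching the prediction (317,257). Descending and gripping.

{"fn": "send_rows", "kwargs": {"dr": [[0,0,0],[0,0,0],[0,0,0],[0,0,0],[0,0,0],[0,0,0],[0,0,0],[0,0,0]], "xyz": [[0,0,2],[0,0,4.5],[0,0,7],[0,0,8.5],[0,0,9.2],[0,0,9.2],[0,0,9.2],[0,0,9.2]], "jaw": [60,60,60,60,60,40,0,0]}}

```text
time_s: 3.15
eef_pos: [0.5107, -0.0822, 0.1091]
eef_rot: [-0.001, 0.284, 0.959, -0.003]
wrist_force: [-10.1, -9.6, 6.7]
opening: 0.078
grasp_force: 58.8
```

{"fn": "send_rows", "kwargs": {"dr": [[0,0,0],[0,0,0],[0,0,0],[0,0,0],[0,0,0],[0,0,0],[0,0,0],[0,0,0]], "xyz": [[0,0,0],[0,0,0],[0,0,0],[0,0,0],[0,0,0],[0,0,0],[0,0,0],[0,0,0]], "jaw": [0,0,0,0,0,0,0,0]}}

```text
time_s: 4.15
eef_pos: [0.5107, -0.0822, 0.1091]
eef_rot: [-0.001, 0.284, 0.959, -0.002]
wrist_force: [-9.1, -8.0, 5.6]
opening: 0.073
grasp_force: 58.8
```

Run:
```python
from h import *
o=ctrl.get_obs();p=o['eef_pos'];q=o['eef_rot'];r=R.from_quat([q[1],q[2],q[3],q[0]])
print(p,q,o['opening'],o['grasp_force'],o['wrist_force'])
h=np.array([.6284,.0212]);v=p[:2]-h;print(np.linalg.norm(v))
v=v/np.linalg.norm(v)*.1552; 
for k in range(1,17):
    a=-1.43*k/16;w=np.r_[h+R.from_euler('z',a).as_matrix()[:2,:2]@v,.108]
    print(k,r.inv().apply(w-p)*100,-np.degrees(a)/6,w)
```

```text
[ 0.5107 -0.0822  0.1091] [-0.0009  0.2839  0.9588 -0.0023] 0.07316892730289433 58.79160225391388 [-9.1363 -8.0031  5.6082]
0.15667126092740094
1 [1.277  0.5766 0.1099] 0.8534683823302888 [ 0.5031 -0.0704  0.108 ]
2 [2.5498 1.1268 0.1077] 1.7069367646605775 [ 0.4955 -0.0589  0.108 ]
3 [3.7684 1.7885 0.1049] 2.5604051469908664 [ 0.4888 -0.0467  0.108 ]
4 [4.9231 2.5562 0.1015] 3.413873529321155 [ 0.4833 -0.034   0.108 ]
5 [6.0046 3.424  0.0977] 4.267341911651443 [ 0.479  -0.0208  0.108 ]
6 [7.0044 4.3848 0.0933] 5.120810293981733 [ 0.4758 -0.0073  0.108 ]
7 [7.9144 5.431  0.0885] 5.9742786763120215 [0.4739 0.0064 0.108 ]
8 [8.7275 6.5543 0.0833] 6.82774705864231 [0.4732 0.0203 0.108 ]
9 [9.437  7.7456 0.0777] 7.681215440972598 [0.4737 0.0341 0.108 ]
10 [10.0373  8.9956  0.0718] 8.534683823302887 [0.4755 0.0479 0.108 ]
11 [10.5237 10.2941  0.0656] 9.388152205633176 [0.4785 0.0614 0.108 ]
12 [10.8922 11.6308  0.0592] 10.241620587963466 [0.4827 0.0746 0.108 ]
13 [11.14   12.9952  0.0526] 11.095088970293753 [0.488  0.0874 0.108 ]
14 [11.265  14.3761  0.0458] 11.948557352624043 [0.4945 0.0997 0.108 ]
15 [11.2662 15.7627  0.039 ] 12.802025734954332 [0.5021 0.1113 0.108 ]
16 [11.1437 17.1439  0.0322] 13.65549411728462 [0.5106 0.1222 0.108 ]
```

{"fn": "send_rows", "kwargs": {"dr": [[0,0,0.85],[0,0,1.7],[0,0,2.55],[0,0,3.4],[0,0,4.25],[0,0,5.1],[0,0,6],[0,0,6.8]], "xyz": [[1.3,0.5,0],[2.55,1.1,0],[3.8,1.8,0],[4.9,2.55,0],[6,3.4,0],[7,4.4,0],[7.9,5.4,0],[8.7,6.55,0]], "jaw": [0,0,0,0,0,0,0,0]}}

```text
time_s: 5.15
eef_pos: [0.4718, 0.0224, 0.109]
eef_rot: [-0.002, 0.602, 0.799, -0.002]
wrist_force: [-14.4, -1.8, 14.5]
opening: 0.076
grasp_force: 60.5
```

Run:
```python
from h import *
o=ctrl.get_obs();p=o['eef_pos'];q=o['eef_rot'];r=R.from_quat([q[1],q[2],q[3],q[0]])
print(p,q,o['opening'],o['grasp_force'],o['wrist_force'],o['q'])
h=np.array([.6284,.0212]);v=p[:2]-h;print(np.linalg.norm(v),np.arctan2(v[1],v[0]))
v=v/np.linalg.norm(v)*.1552; 
for k in range(1,9):
    a=-.74*k/8;w=np.r_[h+R.from_euler('z',a).as_matrix()[:2,:2]@v,.108]
    print(k,r.inv().apply(w-p)*100,-np.degrees(a)/6,w)
```

```text
[0.4718 0.0224 0.109 ] [-0.0024  0.6015  0.7989 -0.0023] 0.07608124007742072 60.54953992366791 [-14.3752  -1.799   14.4888] [-0.2031  0.109   1.9574 -0.0024  1.0814 -0.482 ]
0.15658232497088476 3.1339600783459516
1 [1.3165 0.6035 0.0978] 0.8833099341600191 [0.474  0.0367 0.108 ]
2 [2.6231 1.197  0.0953] 1.7666198683200383 [0.4761 0.0509 0.108 ]
3 [3.8693 1.9087 0.0919] 2.6499298024800573 [0.4795 0.0649 0.108 ]
4 [5.0444 2.7324 0.0877] 3.5332397366400765 [0.4841 0.0784 0.108 ]
5 [6.1385 3.6612 0.0827] 4.416549670800096 [0.49   0.0915 0.108 ]
6 [7.142 4.687 0.077] 5.2998596049601145 [0.4971 0.104  0.108 ]
7 [8.0465 5.8011 0.0707] 6.183169539120134 [0.5053 0.1158 0.108 ]
8 [8.8443 6.9941 0.0637] 7.066479473280153 [0.5146 0.1267 0.108 ]
```

{"fn": "send_rows", "kwargs": {"dr": [[0,0,0.9],[0,0,1.75],[0,0,2.65],[0,0,3.5],[0,0,4.4],[0,0,5.3],[0,0,6.2],[0,0,7]], "xyz": [[1.35,0.45,-0.1],[2.7,1.05,-0.1],[3.95,1.8,-0.1],[5.15,2.6,-0.1],[6.25,3.55,-0.1],[7.25,4.6,-0.1],[8.2,5.7,-0.1],[9,6.9,-0.1]], "jaw": [0,0,0,0,0,0,0,0]}}

```text
time_s: 6.15
eef_pos: [0.5152, 0.1287, 0.1092]
eef_rot: [-0.001, 0.848, 0.53, -0.001]
wrist_force: [-2.0, -0.8, -0.5]
opening: 0.077
grasp_force: 58.9
```

Run:
```python
from h import *
cv2.imwrite('pics/top2.png',cv2.resize(ctrl.camera('top')[120:260,240:400,::-1],None,fx=4,fy=4,interpolation=cv2.INTER_CUBIC))
o=ctrl.get_obs();p=o['eef_pos'];q=o['eef_rot']
print(p,q,o['opening'],o['grasp_force'],o['wrist_force'],o['q'])
h=np.array([.6284,.0212]);v=p[:2]-h;print(np.linalg.norm(v),np.arctan2(v[1],v[0]))
```

```text
[0.5161 0.1297 0.1092] [-0.0007  0.8487  0.5288 -0.    ] 0.07568878930544075 59.42485213279724 [-2.4468  1.699  -0.4589] [0.0222 0.2307 1.8136 0.0013 1.0981 0.478 ]
0.15615936291872604 2.37347671080353
```

View pics/top2.png

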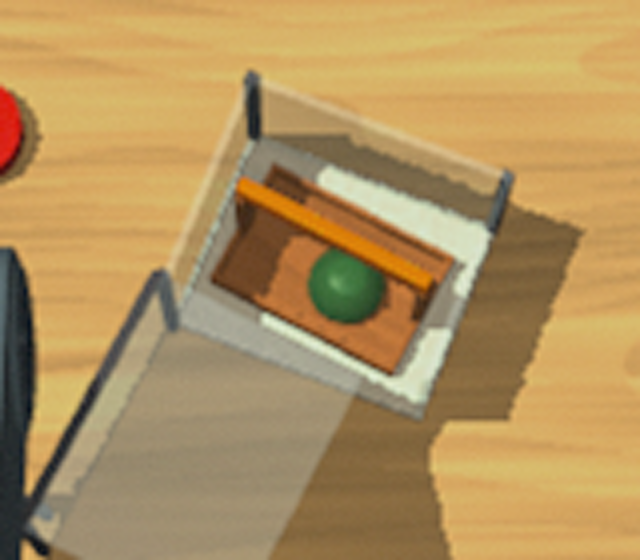

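The door frame now runs (160,275)→(40,500) in the crop, about 1.65 rad open. The roof is out in front, and the bar (238,186)–(433,283) is uncovered. Releasing and rising.

{"fn": "send_rows", "kwargs": {"dr": [[0,0,0],[0,0,0],[0,0,0],[0,0,0],[0,0,0],[0,0,0],[0,0,0],[0,0,0]], "xyz": [[0,0,0],[0,0,0],[0,0,0],[0,0,0],[0,0,-2],[0,0,-5],[0,0,-8],[0,0,-10]], "jaw": [20,35,45,45,45,45,50,50]}}

```text
time_s: 7.2
eef_pos: [0.5164, 0.1279, 0.2109]
eef_rot: [0.001, 0.847, 0.531, 0.001]
wrist_force: [-1.1, 0.4, -0.3]
opening: 0.495
grasp_force: 0.0
```

Run:
```python
from h import *
o=ctrl.get_obs();print(o['eef_pos'],o['eef_rot'],o['opening'],o['wrist_force'],local([.6548,-.0851,.20]))
```

```text
[0.5164 0.1279 0.2109] [0.0006 0.8471 0.5314 0.0009] 0.4948748080209639 [-1.078   0.3796 -0.3339] [-13.1585  21.7263   1.1139]
```

{"fn": "send_rows", "kwargs": {"dr": [[0,0,0],[0,0,0.1],[0,0,0.2],[0,0,0.3],[0,0,0.3],[0,0,0.3],[0,0,0.3],[0,0,0.3]], "xyz": [[-2.4,4,0],[-5,8.2,0],[-7.7,12.7,0.3],[-9.9,16.4,0.6],[-11.7,19.3,1],[-12.8,21.1,1],[-13.2,21.7,1],[-13.2,21.7,1]], "jaw": [50,50,50,50,50,50,50,50]}}

```text
time_s: 8.2
eef_pos: [0.6536, -0.0852, 0.199]
eef_rot: [-0.0, 0.855, 0.518, -0.0]
wrist_force: [-0.2, 0.1, 0.3]
opening: 0.502
grasp_force: 0.0
```

Run:
```python
from h import *
c=ctrl.calibration('wrist');im=ctrl.camera('wrist')[:,:,::-1].copy()
o=ctrl.get_obs();print(o['eef_pos'],o['eef_rot'],o['q'],o['opening'])
pr=proj(c,[[.6873,-.0237,.11],[.6264,-.1386,.11],[.6569,-.0811,.11],[.6469,-.0916,.04]]);print(pr)
for u in pr: cv2.drawMarker(im,tuple(int(k) for k in u),(255,0,255),0,10)
cv2.imwrite('pics/w2.png',im)
```

```text
[ 0.6534 -0.0846  0.1991] [-0.0002  0.8553  0.5182 -0.    ] [-0.3087  0.3899  1.4089  0.0003  1.3433  0.1727] 0.4968172161061558
[[323.7203 150.3056]
 [322.3802 321.4148]
 [323.0266 242.5093]
 [318.2901 234.8932]]
```

View pics/w2.png

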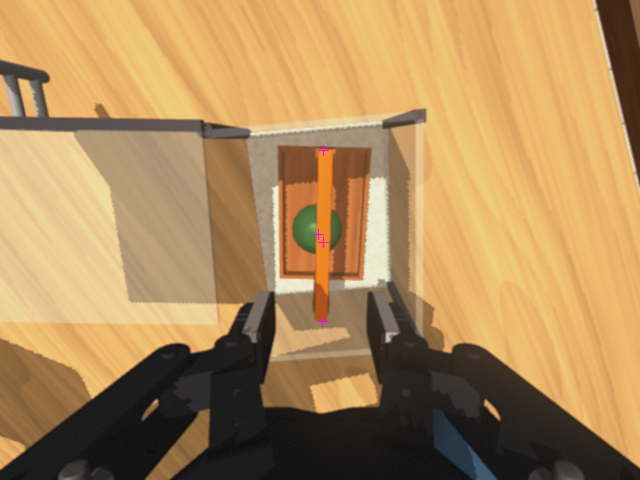

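The bar runs (325,150)→(320,322) and the dome is at (317,228), both agreeing with the fit. Descending with a small turn and gripping.

{"fn": "send_rows", "kwargs": {"dr": [[0,0,0.1],[0,0,0.2],[0,0,0.25],[0,0,0.25],[0,0,0.25],[0,0,0.25],[0,0,0.25],[0,0,0.25]], "xyz": [[0,0,1.5],[0,0,3.5],[0,0,5.5],[0,0,7.5],[0,0,9],[0,0,9.7],[0,0,9.7],[0,0,9.7]], "jaw": [50,50,50,50,50,50,50,40]}}

```text
time_s: 9.25
eef_pos: [0.6544, -0.0854, 0.103]
eef_rot: [0.001, 0.862, 0.507, 0.001]
wrist_force: [0.6, -0.2, 0.6]
opening: 0.401
grasp_force: 0.0
```

{"fn": "send_rows", "kwargs": {"dr": [[0,0,0],[0,0,0],[0,0,0],[0,0,0],[0,0,0],[0,0,0],[0,0,0],[0,0,0]], "xyz": [[0,0,0],[0,0,0],[0,0,0],[0,0,0],[0,0,0],[0,0,0],[0,0,0],[0,0,0]], "jaw": [30,22,16,10,5,0,0,0]}}

```text
time_s: 10.25
eef_pos: [0.6542, -0.0854, 0.1025]
eef_rot: [0.0, 0.862, 0.507, 0.0]
wrist_force: [1.5, -1.0, 2.2]
opening: 0.089
grasp_force: 60.3
```

Run:
```python
from h import *
o=ctrl.get_obs()
for k in ['time_s','eef_pos','eef_rot','opening','grasp_force','wrist_force','torque']:print(k,o[k])
```

```text
time_s 10.25
eef_pos [ 0.6542 -0.0854  0.1025]
eef_rot [0.0004 0.8621 0.5067 0.0003]
opening 0.08887104422788512
grasp_force 60.33233284950256
wrist_force [ 1.5411 -1.0057  2.161 ]
torque [-0.1917 -0.4262 -0.0001]
```

Gripped. I'll lift gently a little first, then check the balance.

{"fn": "send_rows", "kwargs": {"dr": [[0,0,0],[0,0,0],[0,0,0],[0,0,0],[0,0,0],[0,0,0],[0,0,0],[0,0,0]], "xyz": [[0,0,-0.1],[0,0,-0.3],[0,0,-0.6],[0,0,-0.9],[0,0,-1.2],[0,0,-1.4],[0,0,-1.5],[0,0,-1.5]], "jaw": [0,0,0,0,0,0,0,0]}}

```text
time_s: 11.25
eef_pos: [0.6538, -0.0852, 0.1172]
eef_rot: [0.0, 0.862, 0.507, 0.0]
wrist_force: [-0.4, 0.5, -4.7]
opening: 0.089
grasp_force: 59.6
```

Run:
```python
from h import *
o=ctrl.get_obs()
for k in ['time_s','eef_pos','eef_rot','opening','grasp_force','wrist_force','torque']:print(k,o[k])
q=o['eef_rot'];print(R.from_quat([q[1],q[2],q[3],q[0]]).inv().apply(o['torque']))
cv2.imwrite('pics/w3.png',ctrl.camera('wrist')[:,:,::-1])
```

```text
time_s 11.25
eef_pos [ 0.6538 -0.0852  0.1172]
eef_rot [0.     0.8621 0.5068 0.    ]
opening 0.08946820823433937
grasp_force 59.56295728683472
wrist_force [-0.3528  0.4862 -4.6933]
torque [-0.0223  0.0021  0.0025]
[-0.009  -0.0205 -0.0025]
```

View pics/w3.png

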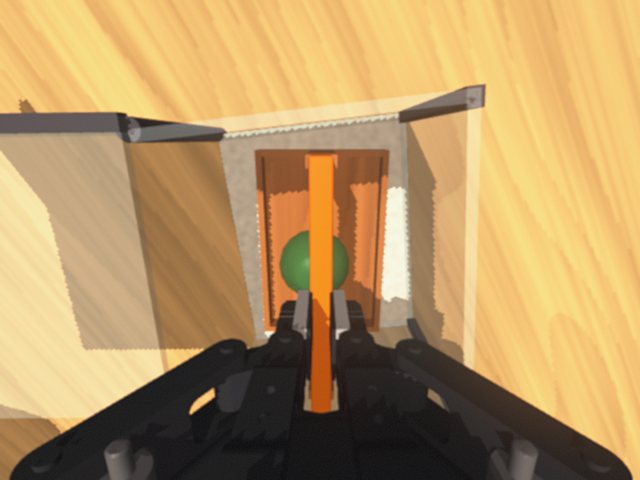

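The full weight is carried (4.7 N) and balanced, and the dome is still on the tray at (314,262). Lifting clear.

{"fn": "send_rows", "kwargs": {"dr": [[0,0,0],[0,0,0],[0,0,0],[0,0,0],[0,0,0],[0,0,0],[0,0,0],[0,0,0]], "xyz": [[0,0,-0.3],[0,0,-1],[0,0,-2],[0,0,-3.2],[0,0,-4.4],[0,0,-5.6],[0,0,-6.8],[0,0,-8]], "jaw": [0,0,0,0,0,0,0,0]}}

```text
time_s: 12.3
eef_pos: [0.6538, -0.0852, 0.198]
eef_rot: [0.0, 0.862, 0.507, 0.0]
wrist_force: [0.9, 0.2, -4.1]
opening: 0.093
grasp_force: 59.6
```

{"fn": "send_rows", "kwargs": {"dr": [[0,0,0],[0,0,0],[0,0,0],[0,0,0],[0,0,0],[0,0,0],[0,0,0],[0,0,0]], "xyz": [[0,0,-1.2],[0,0,-2.4],[0,0,-3.6],[0,0,-4.8],[0,0,-5.8],[0,0,-6.5],[0,0,-6.9],[0,0,-7]], "jaw": [0,0,0,0,0,0,0,0]}}

```text
time_s: 13.3
eef_pos: [0.6538, -0.0852, 0.2672]
eef_rot: [-0.0, 0.862, 0.507, -0.0]
wrist_force: [0.1, 0.3, -4.8]
opening: 0.089
grasp_force: 59.6
```

{"fn": "send_rows", "kwargs": {"dr": [[0,0,0],[0,0,0],[0,0,0],[0,0,0],[0,0,0],[0,0,0],[0,0,0],[0,0,0]], "xyz": [[0,0,0],[0,0,0],[0,0,0],[0,0,0],[0,0,0],[0,0,0],[0,0,0],[0,0,0]], "jaw": [0,0,0,0,0,0,0,0]}}

```text
time_s: 14.3
eef_pos: [0.6538, -0.0852, 0.2671]
eef_rot: [0.0, 0.862, 0.507, 0.0]
wrist_force: [0.3, 0.2, -4.7]
opening: 0.089
grasp_force: 59.6
```

Run:
```python
from h import *
o=ctrl.get_obs()
for k in ['time_s','eef_pos','eef_rot','opening','grasp_force','wrist_force','torque']:print(k,o[k])
f=lambda i:cv2.resize(i,(400,400),interpolation=cv2.INTER_CUBIC)
a=ctrl.camera('scene')[160:360,250:450,::-1];b=ctrl.camera('wrist')[80:480,120:520,::-1]
cv2.imwrite('pics/end.png',np.hstack([f(a),f(b)]))
```

```text
time_s 14.3
eef_pos [ 0.6538 -0.0852  0.2671]
eef_rot [0.     0.8621 0.5068 0.    ]
opening 0.08878013770155449
grasp_force 59.56460416316986
wrist_force [ 0.348   0.1603 -4.6748]
torque [-0.0256  0.0301 -0.0379]
```

View pics/end.png

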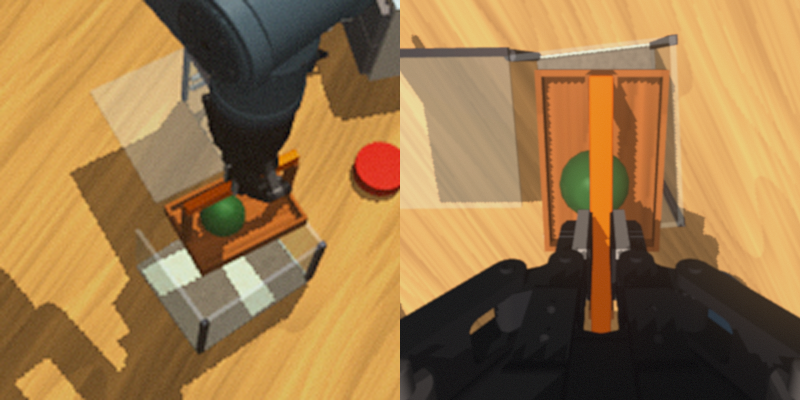

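The tray (left panel around (235,215)) is above the case with the dome on it. It is level and still, and the door is open.

```bash
python3 -c "
from bench import ctrl
print(ctrl.hand_in())"
```

```text
the job is handed in; nothing more can be done
None
```

The door is open to about 95°, and I handed in with the tray held level and still above the case, its underside about 4 cm over the walls, the green paperweight still on it; the arm stayed clear of the other things on the cabinet top, and the job took about 14 s of the 56 s allowed.

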